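Tug, free and hold open the lid of a model case

ROBOT

A 6-joint arm with a two-finger parallel gripper is mounted at the origin on the work surface. World frame = base frame: x ahead of the robot, y to its left, z up, the work surface at z = 0. Lengths are in mm, angles in rad, forces in N, time in s.
With the tool pointing down it reaches from about 350 to 800 mm from the base axis. Payload 7.3 kg.
Tool frame: the origin (TCP) lies on the centre line of the jaws, within the pads' length; the fingertips stand 8 mm ahead of it and the grasp point (between the pads) lies 11 mm behind it (nose_length is the distance from the TCP to the fingertips, in mm); z points along the fingers, y is the direction in which the jaws open and shut (so a half turn about z gives the same grasp; the last joint's range is limited). The gripper opens to 85 mm and grips with 20 to 120 N. Pads are 22 mm wide; open, the fingers measure 114 mm over their backs; the gripper's body (76 mm by 85 mm) begins 54 mm behind the grasp point. The pads swing forward as they close: fully open they stand 13 mm farther back than shut.
Start: joints at [-1.455, 0.342, 1.524, -0, 1.275, -0.146], TCP at [135.902, -507.124, 239.322] pointing down, gripper open.
Joint ranges: [-2.53, 2.53], [-0.77, 2.02], [0.04, 2.7], [-1, 4.14], [0.28, 2.66], [-3.11, 3.11]. Speed limits (rad/s): [2.57, 2.57, 3.14, 3.14, 3.14, 3.14].

INTERFACE

Orientations are given as a unit quaternion [x, y, z, w].
In Python, from station import * gives the robot as it stands. The module is installed in compiled form; this text tells all that it offers.
- The arm moves only by the tool carry_out, never from a script. Its argument "steps" is a list that holds one entry, the list of rows, each a list of 7 numbers: the shift along the tool's x, y, z in m, then the turn, a rotation vector about the tool's x, y, z in rad, then the gripper command: -1 is shut, 1 is fully open, values between are in proportion. A call has exactly 5 rows; each row is the pose to reach, as a shift and turn from the pose commanded when the call began, along the tool's axes at that moment; what a row does not reach only later rows make up. A row lasts 1/12 s, in which the tool goes at most 41.7 mm and 7.16 degrees, less where a joint would pass 70% of its speed; a pose out of reach is approached as far as the arm can. A call with a gripper value outside its range is refused whole. The fingers move at their own pace and stop on an object; the grip force is fixed at half the most. Time passes only in rows, so rows that repeat a pose let the fingers close, or fill a call up. It gives the time, the measured TCP pose, the force and the opening at its end, in the units of the state.
- sense(): the state, without advancing time (a new reading comes with each control period).
- grab_frame(name): name is "side" or "top" or "wrist"; returns a dict with "pixels" (480x640x3 uint8, red, green, blue), "z_map" (480x640 float32, mm along the optical axis (not along the pixel's ray), 0 where there is no reading), "vertical_fov" (degrees; the focal length in pixels is half the picture's height over the tangent of half this angle, whatever the lens; pixels are square), "cx", "cy" (the principal point, pixels), "camera_from_world" (4x4, takes a point from world to camera coordinates); the wrist camera has in their place "tool_from_camera" (4x4, takes a point from camera to tool coordinates, whose origin is the TCP and whose axes are the flange's). Camera axes: x right, y down, z forward; pixel columns grow to the right and rows downward; lengths in mm; the calibration is good to about 2 mm. A picture is of the moment at which its call begins: read the wrist's pose just before it.
- finish_job(): hands the job in, once; it reports no verdict.
The state is a dict: "clock": time; "qpos": joint angles; "joint_vel": joint speeds; "joint_torque": joint torques, N m; "tcp_pos": TCP position; "tcp_rot": TCP orientation; "contact_force": force on the tool from outside, world axes, zero at the start; "moment": the same for the moment, N m; "opening": finger opening in mm.
Only numpy, scipy, OpenCV 4.12 (cv2) and the standard library are available. Lean on these libraries where they do the work, as an engineer would, in place of code of your own. Each camera call takes 0.05 s, during which the arm holds its last target.

TASK

The blue lid of the model case may or may not be caught by its slide catch, and nobody can see which. Before touching the catch, tug the lid gently upward by its yellow pull to find out; if it is caught, let it back down and push the red slide all the way to its other end to free it, never wrenching a caught lid. Then lift the lid by the yellow pull to about half open (45 degrees) and finish while still holding it there by the pull, leaving the other things on the bench where they are.

Things in the scene. Friction and masses are not known exactly. Their poses are not given: they have to be found in the camera images.
- case: Plywood case, 220 mm (x) by 300 mm (y) by 75 mm high, fixed to the bench, under a blue lid 8 mm thick whose top is 83 mm above the bench. Origin under the case on the bench; x points from the lid's hinge to the catch (away from the robot, give or take 20 degrees), z up. The hinge line runs along the case's y axis at x = -115 mm, z = 75 mm of the case's frame; the lid rises on its far (+x) side and swings up towards the robot.
- lid (a joint): Opening angle of the lid in rad: 0 shut, 0.79 is 45 degrees, 1.3 the stop. It falls shut from anywhere if let go; lifting it takes about 2 to 3 N at the pull. If it is caught, it has about 3 mm of free play at the pull, then the catch holds it springily (about 1.5 N for each further mm; 9 mm of lift is a fair tug, about 9 N, and over 20 N on the catch is wrenching it). If it comes up more than about 25 mm at the pull (0.13 rad) it is not caught.
- pull: Yellow upright pull on the lid (it rattles up to 1 mm), a flat-sided tab 26 mm (x) by 14 mm (y) by 36 mm tall, with the steel hook for the catch below the lid. Its origin is at the foot of the tab, on the lid's top face, 185 mm from the hinge line; axes as the case's with the lid shut, tilting with the lid. Pinch it from above across y (14 mm).
- pull_center (a point): Point inside the yellow tab, 20 mm above the lid's face (16 mm below the tab's top).
- catch: The catch's sprung carriage, hidden inside the black housing on the far side of the case and carrying the bolt; always in the same place whether caught or not (up to tugs). The housing is 50 mm (x) by 130 mm (y), centred at x = 126 mm, y = 0 of the case's frame, its top 83 mm above the bench. The bolt inside is hidden and may stand caught or free whatever the slide shows.
- slide (a joint): Travel of the red slide in m along the case's +y: starts at 0 to 0.003, end stop at 0.024. Pushed to the end it takes the bolt off the hook, and it stays where it is left. It needs 2 to 4 N. The bolt does not go back by itself.
- slide_center (a point): Centre of the red slide's finger tab, 19 mm above the housing's top; the tab is 20 mm (x) by 12 mm (y) and stands 31 mm above the housing. Can be pinched from above across y or pushed.
- paint_jar: Bystander: paint jar with red cap, 48 mm wide, 60 mm tall, beside the case; origin under its base.
- glue_bottle: Bystander: white bottle with orange cap, 40 mm wide, 100 mm tall, beside the case; origin under its base.
- tape_roll: Bystander: blue tape roll, 84 mm wide, 24 mm high; origin under its centre.
- model_house: Bystander: brick model house, 50 by 70 mm, 70 mm tall; origin under its base.
- brush_cup: Bystander: grey cup, 72 mm wide, 85 mm tall; origin under its base.
- screwdriver: Bystander: screwdriver with orange handle, lying on the bench.

How it is judged:
By the outcome, as a careful person would: the job done as asked, in the order asked, and still so for the second after the job is handed in, while the arm keeps its last pose, push and grip.
It also fails if it takes over 54 s, if anything falls off the work surface, if the arm or the gripper's body presses on something with over 40 N, if the wrist force passes 120 N, or if a joint passes its speed limit or range.

## Working session

There is one attempt and no reset: what is moved stays moved. The work goes in short steps, Python scripts to look and compute and a tool call to move; the robot and the scene stay as the last step left them, time stands still between calls to the robot, and variables do not carry over. Pictures are saved under pics/ and viewed, and the job is handed in when it is done.

Besides the shell and the picture viewer there is one more tool, called after ">>>" as a command line: name --argument value ..., lists and objects as JSON in quotes. carry_out: Moves the arm, as the interface text tells. Its arguments: {"type":"object","properties":{"steps":{"type":"array","items":{"type":"array","items":{"type":"array","items":{"type":"number"}}}}},"required":["steps"]}

```bash
mkdir -p pics
cat > h.py <<'E'
from station import *
import numpy as np, cv2
def shot(n,f):
    g=grab_frame(n); cv2.imwrite('pics/'+f+'.png',g['pixels'][:,:,::-1]); 
    np.savez('pics/'+f+'.npz',**{k:np.array(v) for k,v in g.items()}); return g
def pts(g,T=None):
    "world points map from z_map"
    z=g['z_map'].astype(float);h,w=z.shape;f=h/2/np.tan(np.radians(float(g['vertical_fov']))/2)
    v,u=np.mgrid[:h,:w]
    P=np.stack([(u-g['cx'])/f*z,(v-g['cy'])/f*z,z,np.ones_like(z)],-1)
    if T is None: T=np.linalg.inv(g['camera_from_world'])
    return (P@T.T)[...,:3]
E
python3 - <<'E'
from h import *
s=sense()
for k in s: print(k,np.round(s[k],4))
for n in('side','top','wrist'): shot(n,n+'0')
E
```

```text
clock 0.0
qpos [-1.455   0.3427  1.525  -0.      1.2754 -0.146 ]
joint_vel [-0.0009 -0.0011  0.0008 -0.0007  0.0017 -0.0005]
joint_torque [ 1.00000e-04 -4.33677e+01 -2.46012e+01 -0.00000e+00  7.80000e-03
  0.00000e+00]
tcp_pos [ 135.8538 -506.7102  238.6072]
tcp_rot [ 9.914e-01  1.305e-01  0.000e+00 -8.000e-04]
contact_force [ 0.668   0.2152 -0.0303]
moment [-0.0152 -0.0261 -0.0611]
opening 85.5636
```

View pics/top0.png

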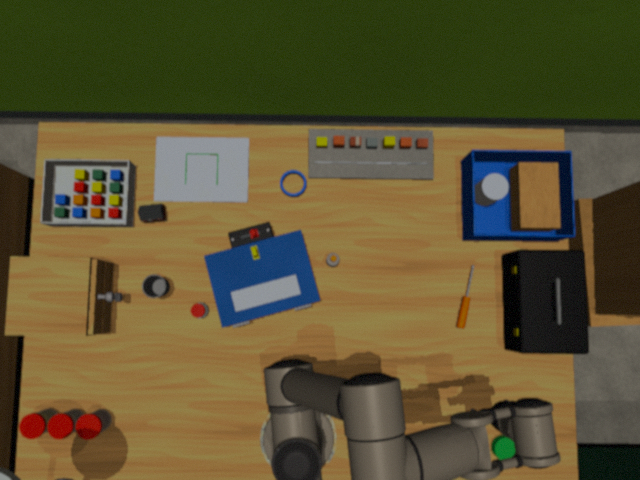

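View pics/side0.png

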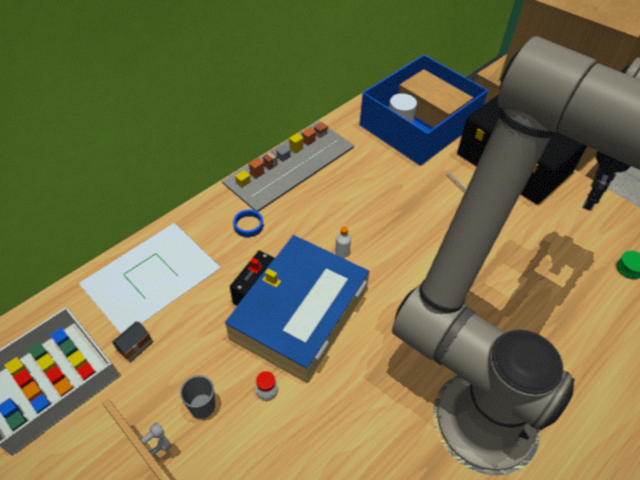

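The top view shows the blue lid centred near (262,278), the yellow pull near (255,252) and the red slide near (255,234). The case is turned about 17° anticlockwise. Next I'll measure positions.

Run:
```python
from h import *
for n in('top','side'):
    g=dict(np.load(f'pics/{n}0.npz')); P=pts(g); hsv=cv2.cvtColor(g['pixels'],cv2.COLOR_RGB2HSV)
    x,y,z=P[...,0],P[...,1],P[...,2]
    Z=g['z_map']>0
    h,s,v=[hsv[...,i].astype(int) for i in range(3)]
    lid=Z&(h>100)&(h<130)&(s>120)&(z>60)&(z<100)&(x>250)&(x<750)&(abs(y)<350)
    n_,lab,st,ce=cv2.connectedComponentsWithStats(lid.astype(np.uint8)); k=1+np.argmax(st[1:,4]); lid=lab==k
    pl=P[lid]; r=cv2.minAreaRect(pl[:,:2].astype(np.float32)); print(n,'lid',lid.sum(),r,np.median(pl[:,2]))
    c,_=cv2.findContours(lid.astype(np.uint8),cv2.RETR_EXTERNAL,cv2.CHAIN_APPROX_NONE); print('box px',cv2.minAreaRect(c[0]))
    near=cv2.dilate(lid.astype(np.uint8),np.ones((41,41)))>0
    for nm,m in(('yel',(h>20)&(h<35)&(s>180)&(v>100)&near&(z>70)),('red',((h<6)|(h>174))&(s>170)&near&(z>70))):
        if m.sum(): 
            q=P[m]; vv,uu=np.nonzero(m); print(nm,m.sum(),'px',uu.mean(),vv.mean(),np.round(q.mean(0),1),'top z',np.round(np.percentile(q[:,2],[5,50,95]),1), np.round(np.median(q[q[:,2]>np.percentile(q[:,2],60)],0),1))
```

```text
top lid 5619 ((482.73773193359375, 113.68412780761719), (223.77967834472656, 297.5836181640625), 15.941917419433594) 82.96752129191805
box px ((261.08843994140625, 277.1576843261719), (74.54991912841797, 100.42312622070312), 74.74488067626953)
yel 50 px 254.5 252.06 [553.9 132.8 111.6] top z [ 84.2 117.3 124.9] [553.1 133.3 121.4]
red 68 px 253.47058823529412 233.13235294117646 [608.6 135.9 122.2] top z [ 79.5  93.5 117. ] [609.9 138.3 114.3]
side lid 7765 ((485.200439453125, 115.71992492675781), (232.79417419433594, 304.2475891113281), 15.912636756896973) 82.66301270272447
box px ((296.80877685546875, 297.0162353515625), (93.5643539428711, 120.14330291748047), 32.55000305175781)
yel 101 px 271.0792079207921 277.44554455445547 [553.5 138.  102.4] top z [ 82.2 112.7 121.6] [554.  137.6 118. ]
red 139 px 254.46762589928056 265.47482014388487 [611.  141.8  96.4] top z [ 82.   92.8 115.7] [609.5 141.3 112.5]
```

View pics/wrist0.png

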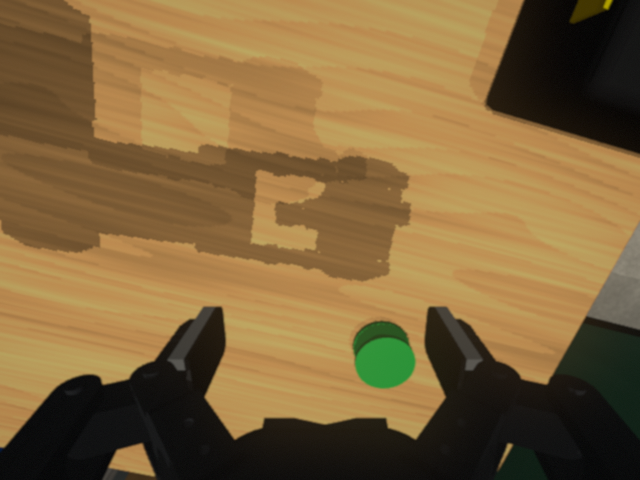

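>>> carry_out --steps '[[[0.028, -0.0256, 0, 0, 0, 0, 1], [0.056, -0.0512, 0, 0, 0, 0, 1], [0.085, -0.0768, 0, 0, 0, 0, 1], [0.113, -0.1024, 0, 0, 0, 0, 1], [0.142, -0.128, 0, 0, 0, 0, 1]]]'

```text
clock: 0.57
tcp_pos: [240.3, -345.0, 239.1]
tcp_rot: [0.991, 0.13, -0.0, -0.0]
contact_force: [0.6, 0.2, 0.2]
opening: 85.5
```

>>> carry_out --steps '[[[0.028, -0.0256, 0, 0, 0, 0, 1], [0.056, -0.0512, 0, 0, 0, 0, 1], [0.085, -0.0768, 0, 0, 0, 0, 1], [0.113, -0.1024, 0, 0, 0, 0, 1], [0.142, -0.128, 0, 0, 0, 0, 1]]]'

```text
clock: 0.98
tcp_pos: [344.4, -184.6, 239.4]
tcp_rot: [0.991, 0.13, 0.0, 0.0]
contact_force: [1.5, -1.1, 0.2]
opening: 85.5
```

>>> carry_out --steps '[[[0.028, -0.0256, 0, 0, 0, 0, 1], [0.056, -0.0512, 0, 0, 0, 0, 1], [0.085, -0.0768, 0, 0, 0, 0, 1], [0.113, -0.1024, 0, 0, 0, 0, 1], [0.142, -0.128, 0, 0, 0, 0, 1]]]'

```text
clock: 1.4
tcp_pos: [448.5, -24.0, 239.2]
tcp_rot: [0.991, 0.131, -0.0, 0.0]
contact_force: [1.5, -1.5, 0.1]
opening: 85.2
```

>>> carry_out --steps '[[[0.028, -0.0256, 0, 0, 0, 0, 1], [0.056, -0.0512, 0, 0, 0, 0, 1], [0.085, -0.0768, 0, 0, 0, 0, 1], [0.113, -0.1024, 0, 0, 0, 0, 1], [0.142, -0.128, 0, 0, 0, 0, 1]]]'

```text
clock: 1.82
tcp_pos: [552.5, 136.4, 239.0]
tcp_rot: [0.991, 0.131, -0.0, 0.0]
contact_force: [0.2, -1.0, 0.1]
opening: 85.3
```

```bash
cat >> h.py <<'E'
from scipy.spatial.transform import Rotation as R
def wpts(s,g):
    T=np.eye(4);T[:3,:3]=R.from_quat(s['tcp_rot']).as_matrix();T[:3,3]=s['tcp_pos']
    return pts(g,T@g['tool_from_camera'])
E
python3 - <<'E'
from h import *
s=sense(); g=shot('wrist','w1'); P=wpts(s,g)
print(np.round(g['tool_from_camera'],2))
hsv=cv2.cvtColor(g['pixels'],cv2.COLOR_RGB2HSV);h,sa,v=[hsv[...,i].astype(int) for i in range(3)]
z=P[...,2];Z=g['z_map']>0
for nm,m in(('yel',(h>20)&(h<35)&(sa>180)&(v>80)),('red',((h<6)|(h>174))&(sa>170)&(v>60))):
    m&=Z&(z>70)
    print(nm,m.sum())
    q=P[m]
    if len(q):
        t=np.percentile(q[:,2],97); print('z',np.round(np.percentile(q[:,2],[3,50,97]),1)); q=q[q[:,2]>t-4]
        vv,uu=np.nonzero(m);print(uu.mean(),vv.mean())
        print(len(q),cv2.minAreaRect(q[:,:2].astype(np.float32)),np.median(q,0))
m=Z&(h>100)&(h<130)&(sa>120)&(abs(z-83)<6)
q=P[m];print('lid',m.sum(),np.median(q[:,2]))
c,_=cv2.findContours(m.astype(np.uint8),cv2.RETR_EXTERNAL,cv2.CHAIN_APPROX_NONE)
E
```

```text
[[-0.0000e+00 -9.5000e-01 -3.1000e-01  8.0890e+01]
 [ 1.0000e+00 -0.0000e+00  0.0000e+00  8.0000e-02]
 [-0.0000e+00 -3.1000e-01  9.5000e-01 -1.3507e+02]
 [ 0.0000e+00  0.0000e+00  0.0000e+00  1.0000e+00]]
yel 998
z [ 85.7 118.2 120.4]
326.2034068136273 220.20140280561122
560 ((557.9674072265625, 136.44119262695312), (24.900440216064453, 13.728928565979004), 15.645263671875) [559.0373364  136.4009467  119.32927234]
red 967
z [ 84.2  88.4 115.8]
339.722854188211 151.8076525336091
463 ((614.4791870117188, 140.36477661132812), (19.283550262451172, 11.791915893554688), 15.726790428161621) [614.75929976 140.52981501 114.82257881]
lid 49203 83.44038199470612
```

View pics/w1.png

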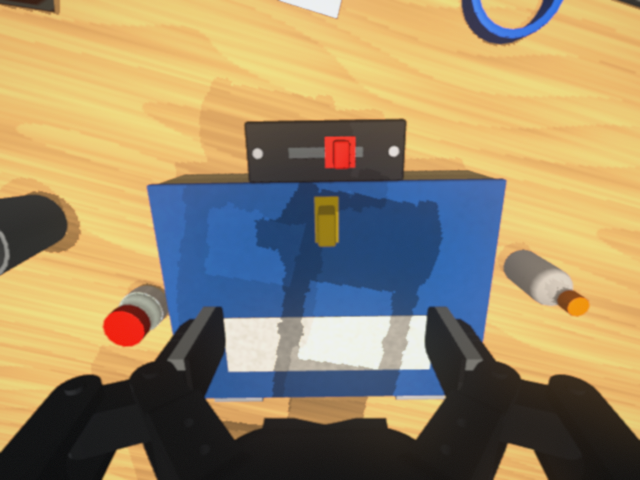

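>>> carry_out --steps '[[[0.0034, 0.0009, 0.025, 0, 0, -0.012, 1], [0.0034, 0.0009, 0.045, 0, 0, -0.012, 1], [0.0034, 0.0009, 0.065, 0, 0, -0.012, 1], [0.0034, 0.0009, 0.08, 0, 0, -0.012, 1], [0.0034, 0.0009, 0.08, 0, 0, -0.012, 1]]]'

```text
clock: 2.28
tcp_pos: [553.5, 134.2, 155.6]
tcp_rot: [0.991, 0.137, -0.004, -0.0]
contact_force: [-0.6, 0.3, -0.7]
opening: 85.3
```

Run:
```python
from h import *
s=sense(); g=shot('wrist','w2'); P=wpts(s,g)
print(s['tcp_pos'],R.from_quat(s['tcp_rot']).as_matrix().round(3))
hsv=cv2.cvtColor(g['pixels'],cv2.COLOR_RGB2HSV);h,sa,v=[hsv[...,i].astype(int) for i in range(3)]
z=P[...,2];Z=g['z_map']>0
for nm,m in(('yel',(h>20)&(h<35)&(sa>180)&(v>80)),('red',((h<6)|(h>174))&(sa>170)&(v>60))):
    m&=Z&(z>70); q=P[m]
    if len(q):
        t=np.percentile(q[:,2],97); q=q[q[:,2]>t-4]
        print(nm,len(q),t,cv2.minAreaRect(q[:,:2].astype(np.float32)))
```

```text
[553.45188144 134.21098207 155.61733335] [[ 0.963  0.27  -0.007]
 [ 0.27  -0.963 -0.001]
 [-0.007 -0.001 -1.   ]]
yel 1091 120.23735798508646 ((558.184814453125, 136.62496948242188), (25.26410484313965, 13.546085357666016), 16.01311492919922)
red 73 207.8050864877589 ((546.91259765625, 204.9906463623047), (1.6344654560089111, 9.256156921386719), 12.944443702697754)
```

View pics/w2.png

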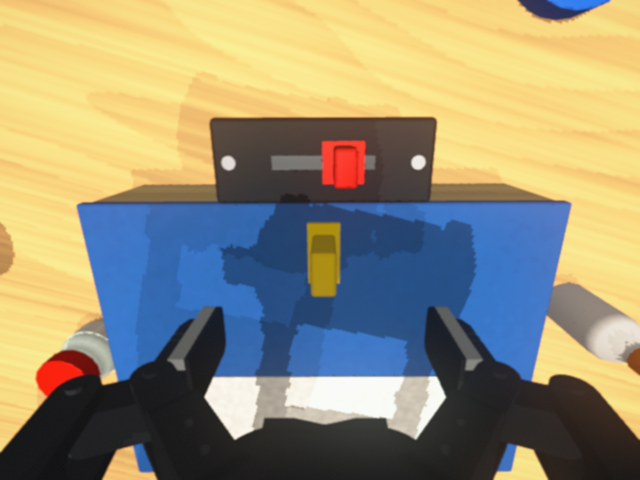

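The wrist view shows the pull at (323,258) and the slide at (344,165), toward the right (‑y) end of its slot. The pull measures (558,136.5). I'll descend onto it now.

>>> carry_out --steps '[[[0.001, 0, 0.015, 0, 0, 0, 1], [0.001, 0, 0.03, 0, 0, 0, 1], [0.001, 0, 0.045, 0, 0, 0, 0.8], [0.001, 0, 0.058, 0, 0, 0, 0.6], [0.001, 0, 0.058, 0, 0, 0, 0.4]]]'

```text
clock: 2.75
tcp_pos: [555.8, 134.5, 100.1]
tcp_rot: [0.991, 0.136, -0.001, -0.0]
contact_force: [-0.2, -0.8, 0.2]
opening: 60.0
```

Run:
```python
from h import *
s=sense(); g=shot('wrist','w3')
print(s['tcp_pos'],s['opening'],s['contact_force'],R.from_quat(s['tcp_rot']).as_matrix().round(3))
```

```text
[555.75671048 134.53575721 100.14482442] 59.950570325405685 [-0.16139289 -0.82265281  0.22878765] [[ 0.963  0.27  -0.003]
 [ 0.27  -0.963 -0.   ]
 [-0.003 -0.    -1.   ]]
```

View pics/w3.png

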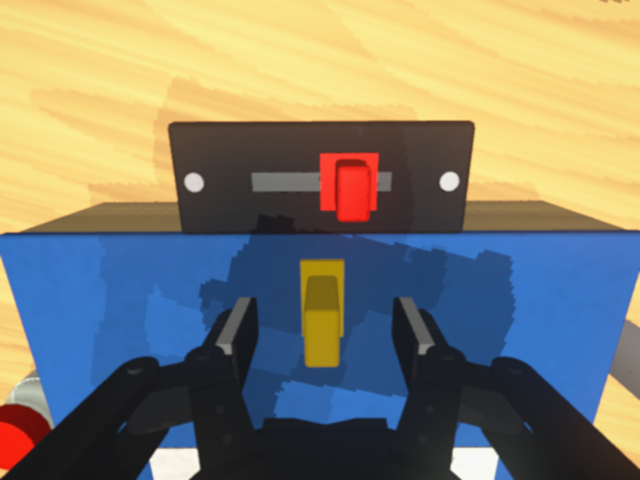

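The tab at (322,310) sits midway between the jaws, so I'll close on it.

>>> carry_out --steps '[[[0.002, -0.0015, 0, 0, 0, 0, 0.2], [0.002, -0.0015, 0, 0, 0, 0, -0.2], [0.002, -0.0015, 0, 0, 0, 0, -0.4], [0.002, -0.0015, 0, 0, 0, 0, -0.6], [0.002, -0.0015, 0, 0, 0, 0, -0.8]]]'

```text
clock: 3.22
tcp_pos: [558.5, 136.6, 102.2]
tcp_rot: [0.991, 0.137, 0.001, 0.0]
contact_force: [0.6, -0.5, 3.2]
opening: 12.9
```

>>> carry_out --steps '[[[0, 0, 0, 0, 0, 0, -1], [0, 0, 0, 0, 0, 0, -1], [0, 0, 0, 0, 0, 0, -1], [0, 0, 0, 0, 0, 0, -1], [0, 0, 0, 0, 0, 0, -1]]]'

```text
clock: 3.63
tcp_pos: [558.5, 136.6, 102.2]
tcp_rot: [0.991, 0.136, 0.001, 0.0]
contact_force: [-0.9, -1.6, 6.5]
opening: 12.9
```

>>> carry_out --steps '[[[0, 0, -0.001, 0, 0, 0, -1], [0, 0, -0.002, 0, 0, 0, -1], [0, 0, -0.003, 0, 0, 0, -1], [0, 0, -0.004, 0, 0, 0, -1], [0, 0, -0.005, 0, 0, 0, -1]]]'

```text
clock: 4.05
tcp_pos: [558.1, 136.6, 105.9]
tcp_rot: [0.991, 0.136, -0.0, 0.0]
contact_force: [2.0, -1.6, -5.2]
opening: 12.9
```

>>> carry_out --steps '[[[0, 0, -0.001, 0, 0, 0, -1], [0, 0, -0.002, 0, 0, 0, -1], [0, 0, -0.003, 0, 0, 0, -1], [0, 0, -0.003, 0, 0, 0, -1], [0, 0, -0.003, 0, 0, 0, -1]]]'

```text
clock: 4.47
tcp_pos: [557.6, 136.5, 108.7]
tcp_rot: [0.991, 0.136, -0.001, 0.0]
contact_force: [2.7, -2.8, -10.1]
opening: 12.9
```

>>> carry_out --steps '[[[0, 0, -0.0005, 0, 0, 0, -1], [0, 0, -0.001, 0, 0, 0, -1], [0, 0, -0.0015, 0, 0, 0, -1], [0, 0, -0.0015, 0, 0, 0, -1], [0, 0, -0.0015, 0, 0, 0, -1]]]'

```text
clock: 4.88
tcp_pos: [557.3, 136.4, 110.3]
tcp_rot: [0.991, 0.136, -0.001, 0.0]
contact_force: [1.2, -4.6, -12.1]
opening: 12.8
```

The force climbs steadily with lift, reaching −12 N at 8 mm, so the lid is caught. I'll let it back down and release.

>>> carry_out --steps '[[[0, 0, 0.002, 0, 0, 0, -1], [0, 0, 0.004, 0, 0, 0, -1], [0, 0, 0.006, 0, 0, 0, -1], [0, 0, 0.0075, 0, 0, 0, -1], [0, 0, 0.009, 0, 0, 0, -1]]]'

```text
clock: 5.3
tcp_pos: [558.2, 136.7, 102.5]
tcp_rot: [0.991, 0.136, 0.0, 0.0]
contact_force: [-1.4, -3.9, 0.5]
opening: 12.6
```

>>> carry_out --steps '[[[0, 0, 0, 0, 0, 0, -0.8], [0, 0, 0, 0, 0, 0, -0.5], [0, 0, 0, 0, 0, 0, -0.2], [0, 0, 0, 0, 0, 0, -0.1], [0, 0, 0, 0, 0, 0, 0]]]'

```text
clock: 5.72
tcp_pos: [558.5, 137.2, 102.2]
tcp_rot: [0.991, 0.137, 0.001, -0.0]
contact_force: [0.1, 0.4, -0.7]
opening: 42.3
```

>>> carry_out --steps '[[[0, 0, -0.015, 0, 0, 0, 0], [0, 0, -0.03, 0, 0, 0, 0], [0, 0, -0.045, 0, 0, 0, 0], [0, 0, -0.055, 0, 0, 0, 0], [0, 0, -0.06, 0, 0, 0, 0]]]'

```text
clock: 6.13
tcp_pos: [558.8, 137.0, 163.4]
tcp_rot: [0.991, 0.136, 0.001, -0.0]
contact_force: [0.2, -0.3, 0.6]
opening: 42.9
```

Run:
```python
from h import *
s=sense(); g=shot('wrist','w4'); P=wpts(s,g)
print(s['tcp_pos'],s['contact_force'],s['opening'])
hsv=cv2.cvtColor(g['pixels'],cv2.COLOR_RGB2HSV);h,sa,v=[hsv[...,i].astype(int) for i in range(3)]
z=P[...,2];Z=g['z_map']>0
for nm,m in(('yel',(h>20)&(h<35)&(sa>180)&(v>80)),('red',((h<6)|(h>174))&(sa>170)&(v>60))):
    m&=Z&(z>70)&(z<130)&(P[...,0]>530)&(abs(P[...,1]-136)<40); q=P[m]
    if len(q):
        t=np.percentile(q[:,2],97); q=q[q[:,2]>t-4]
        print(nm,len(q),t,cv2.minAreaRect(q[:,:2].astype(np.float32)))
```

```text
[558.80251763 137.00682307 163.43411684] [ 0.16286857 -0.34472986  0.57442769] 42.929057005202424
yel 996 120.28299406762211 ((558.5048828125, 136.55355834960938), (24.83864402770996, 13.728565216064453), 16.167926788330078)
red 832 115.8780005680019 ((614.61474609375, 140.35740661621094), (19.96257781982422, 11.810294151306152), 14.563254356384277)
```

View pics/w4.png

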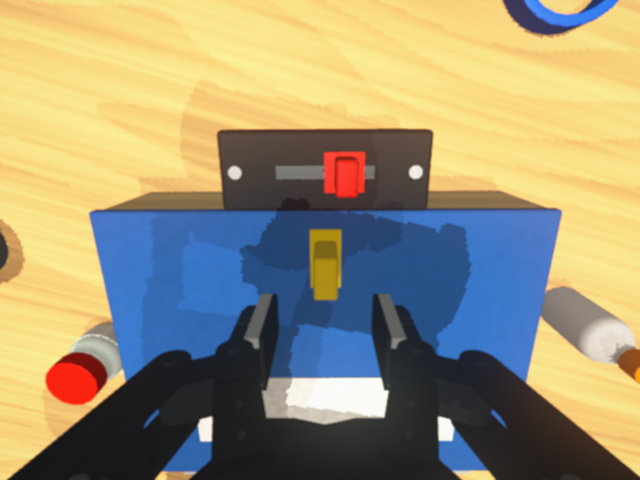

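The lid is down, with the pull at (325,265). The slide is at (345,174), which is (614.6,140.4) in the world. I'll move over it, descend, pinch and drag it along case +y (tool −y).

>>> carry_out --steps '[[[0.018, 0.004, 0, 0, 0, 0, 0], [0.037, 0.008, 0, 0, 0, 0, 0], [0.055, 0.012, 0, 0, 0, 0, 0], [0.055, 0.012, 0.015, 0, 0, 0, 0], [0.055, 0.012, 0.025, 0, 0, 0, 0]]]'

```text
clock: 6.6
tcp_pos: [614.4, 140.0, 134.9]
tcp_rot: [0.991, 0.136, -0.001, -0.0]
contact_force: [-1.1, -0.1, -0.1]
opening: 42.9
```

>>> carry_out --steps '[[[0, 0, 0.015, 0, 0, 0, 0], [0, 0, 0.027, 0, 0, 0, 0], [0, 0, 0.038, 0, 0, 0, 0], [0, 0, 0.038, 0, 0, 0, -0.4], [0, 0, 0.038, 0, 0, 0, -0.7]]]'

```text
clock: 7.02
tcp_pos: [613.5, 140.0, 97.9]
tcp_rot: [0.991, 0.136, -0.001, -0.0]
contact_force: [-0.0, -0.4, 0.1]
opening: 19.5
```

>>> carry_out --steps '[[[0, 0, 0, 0, 0, 0, -1], [0, 0, 0, 0, 0, 0, -1], [0, 0, 0, 0, 0, 0, -1], [0, 0, 0, 0, 0, 0, -1], [0, 0, 0, 0, 0, 0, -1]]]'

```text
clock: 7.43
tcp_pos: [614.1, 140.1, 99.0]
tcp_rot: [0.991, 0.137, -0.0, 0.0]
contact_force: [-0.5, -0.2, -1.5]
opening: 10.9
```

Run:
```python
from h import *
s=sense(); g=shot('wrist','w5')
print(s['tcp_pos'],s['contact_force'],s['opening'])
```

```text
[614.12816769 140.09225103  99.00170504] [-0.5143296  -0.18790094 -1.48000361] 10.91074643522842
```

View pics/w5.png

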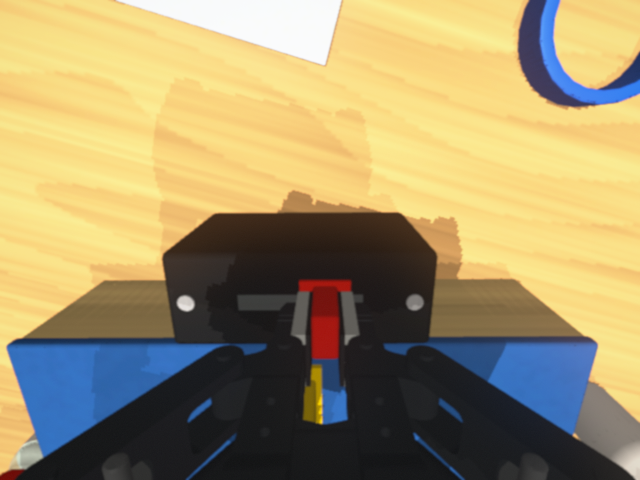

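The jaws hold the slide's tab at (325,320). Now I'll drag it along tool −y.

>>> carry_out --steps '[[[0, -0.003, 0, 0, 0, 0, -1], [0, -0.006, 0, 0, 0, 0, -1], [0, -0.01, 0, 0, 0, 0, -1], [0, -0.014, 0, 0, 0, 0, -1], [0, -0.018, 0, 0, 0, 0, -1]]]'

```text
clock: 7.9
tcp_pos: [609.2, 157.4, 99.0]
tcp_rot: [0.991, 0.137, -0.0, 0.0]
contact_force: [-2.4, -3.8, 0.4]
opening: 10.6
```

>>> carry_out --steps '[[[0, -0.001, 0, 0, 0, 0, -1], [0, -0.002, 0, 0, 0, 0, -1], [0, -0.003, 0, 0, 0, 0, -1], [0, -0.004, 0, 0, 0, 0, -1], [0, -0.004, 0, 0, 0, 0, -1]]]'

```text
clock: 8.32
tcp_pos: [608.1, 161.2, 99.0]
tcp_rot: [0.991, 0.137, -0.0, 0.0]
contact_force: [-3.0, -3.3, 1.9]
opening: 10.7
```

>>> carry_out --steps '[[[0, -0.0005, 0, 0, 0, 0, -1], [0, -0.001, 0, 0, 0, 0, -1], [0, -0.0015, 0, 0, 0, 0, -1], [0, -0.002, 0, 0, 0, 0, -1], [0, -0.002, 0, 0, 0, 0, -1]]]'

```text
clock: 8.73
tcp_pos: [607.6, 163.0, 99.0]
tcp_rot: [0.991, 0.136, -0.0, 0.0]
contact_force: [-3.1, -4.1, 2.8]
opening: 10.7
```

>>> carry_out --steps '[[[0, -0.0003, 0, 0, 0, 0, -1], [0, -0.0006, 0, 0, 0, 0, -1], [0, -0.001, 0, 0, 0, 0, -1], [0, -0.001, 0, 0, 0, 0, -1], [0, -0.001, 0, 0, 0, 0, -1]]]'

```text
clock: 9.15
tcp_pos: [607.6, 163.2, 99.0]
tcp_rot: [0.991, 0.136, -0.0, 0.001]
contact_force: [-3.6, -6.6, 1.5]
opening: 10.8
```

>>> carry_out --steps '[[[0, -0.0005, 0, 0, 0, 0, -1], [0, -0.001, 0, 0, 0, 0, -1], [0, -0.001, 0, 0, 0, 0, -1], [0, -0.001, 0, 0, 0, 0, -1], [0, -0.001, 0, 0, 0, 0, -1]]]'

```text
clock: 9.57
tcp_pos: [607.6, 163.2, 98.9]
tcp_rot: [0.991, 0.136, 0.0, 0.001]
contact_force: [-2.0, -9.4, 1.9]
opening: 10.5
```

The tab won't move further and the force keeps rising, so it's at the end stop. I'll relax, open and rise.

>>> carry_out --steps '[[[0, 0.0012, 0, 0, 0, 0, -1], [0, 0.0012, 0, 0, 0, 0, -0.8], [0, 0.0012, 0, 0, 0, 0, -0.4], [0, 0.0012, 0, 0, 0, 0, 0], [0, 0.0012, 0, 0, 0, 0, 0]]]'

```text
clock: 9.98
tcp_pos: [608.1, 164.5, 98.9]
tcp_rot: [0.991, 0.136, 0.001, -0.0]
contact_force: [-0.8, -0.2, -0.5]
opening: 42.9
```

>>> carry_out --steps '[[[0, 0, -0.015, 0, 0, 0, 0], [0, 0, -0.03, 0, 0, 0, 0], [0, 0, -0.045, 0, 0, 0, 0], [0, 0, -0.06, 0, 0, 0, 0], [0, 0, -0.064, 0, 0, 0, 0]]]'

```text
clock: 10.4
tcp_pos: [608.9, 164.6, 165.5]
tcp_rot: [0.991, 0.137, 0.003, -0.0]
contact_force: [-0.1, 0.0, 0.5]
opening: 42.5
```

>>> carry_out --steps '[[[-0.018, 0.003, 0, 0, 0, 0, 0], [-0.036, 0.006, 0, 0, 0, 0, 0], [-0.05, 0.009, 0, 0, 0, 0, 0], [-0.055, 0.012, 0, 0, 0, 0, 0], [-0.055, 0.012, 0, 0, 0, 0, 0]]]'

```text
clock: 10.82
tcp_pos: [557.4, 137.1, 162.7]
tcp_rot: [0.991, 0.136, -0.0, -0.0]
contact_force: [0.2, -0.1, 0.4]
opening: 42.7
```

Run:
```python
from h import *
s=sense(); g=shot('wrist','w6'); P=wpts(s,g)
print(s['tcp_pos'],s['contact_force'],s['opening'])
hsv=cv2.cvtColor(g['pixels'],cv2.COLOR_RGB2HSV);h,sa,v=[hsv[...,i].astype(int) for i in range(3)]
z=P[...,2];Z=g['z_map']>0
for nm,m in(('yel',(h>20)&(h<35)&(sa>180)&(v>80)),('red',((h<6)|(h>174))&(sa>170)&(v>60))):
    m&=Z&(z>70)&(z<130)&(P[...,0]>530)&(abs(P[...,1]-136)<40); q=P[m]
    if len(q):
        t=np.percentile(q[:,2],97); q=q[q[:,2]>t-4]
        print(nm,len(q),t,cv2.minAreaRect(q[:,:2].astype(np.float32)))
```

```text
[557.3633157  137.10280822 162.67719663] [ 0.15820414 -0.14379127  0.429235  ] 42.702652024879
yel 997 120.33605162561562 ((558.0888061523438, 136.36358642578125), (25.219457626342773, 13.665668487548828), 16.347476959228516)
red 855 115.8284701393326 ((608.2252197265625, 163.1996307373047), (19.470603942871094, 12.07744312286377), 15.692420959472656)
```

View pics/w6.png

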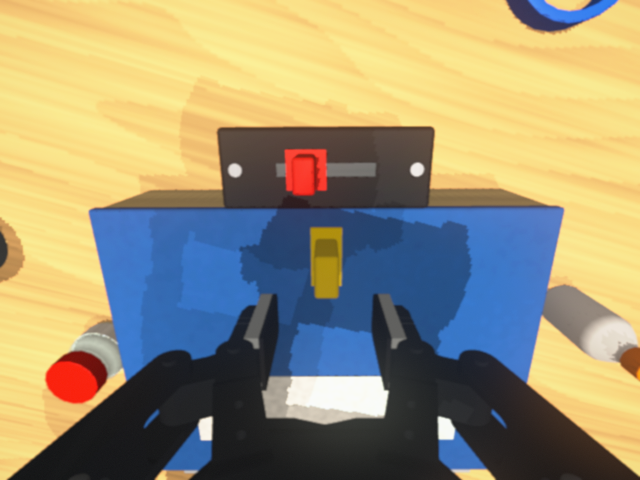

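The slide is now at (305,173), 23.7 mm along, and the lid hasn't moved. I'll grip the pull again.

>>> carry_out --steps '[[[0.0005, 0.0005, 0.02, 0, 0, 0, 0], [0.0005, 0.0005, 0.04, 0, 0, 0, 0], [0.0005, 0.0005, 0.055, 0, 0, 0, 0], [0.0005, 0.0005, 0.061, 0, 0, 0, 0], [0.0005, 0.0005, 0.061, 0, 0, 0, -0.3]]]'

```text
clock: 11.28
tcp_pos: [558.3, 137.3, 100.1]
tcp_rot: [0.991, 0.137, -0.001, -0.0]
contact_force: [-1.5, 0.3, 0.2]
opening: 32.2
```

>>> carry_out --steps '[[[0, 0, 0, 0, 0, 0, -0.7], [0, 0, 0, 0, 0, 0, -1], [0, 0, 0, 0, 0, 0, -1], [0, 0, 0, 0, 0, 0, -1], [0, 0, 0, 0, 0, 0, -1]]]'

```text
clock: 11.7
tcp_pos: [559.4, 137.0, 102.6]
tcp_rot: [0.991, 0.136, 0.001, 0.0]
contact_force: [3.4, -1.0, -0.6]
opening: 12.6
```

>>> carry_out --steps '[[[0, 0, -0.001, 0, 0, 0, -1], [0, 0, -0.002, 0, 0, 0, -1], [0, 0, -0.003, 0, 0, 0, -1], [0, 0, -0.0045, 0, 0, 0, -1], [0, 0, -0.006, 0, 0, 0, -1]]]'

```text
clock: 12.12
tcp_pos: [558.8, 136.9, 107.8]
tcp_rot: [0.991, 0.136, 0.0, 0.0]
contact_force: [3.6, -3.8, -4.6]
opening: 12.9
```

>>> carry_out --steps '[[[0, 0, -0.001, 0, 0, 0, -1], [0, 0, -0.002, 0, 0, 0, -1], [0, 0, -0.003, 0, 0, 0, -1], [0, 0, -0.003, 0, 0, 0, -1], [0, 0, -0.003, 0, 0, 0, -1]]]'

```text
clock: 12.53
tcp_pos: [558.2, 136.7, 110.5]
tcp_rot: [0.991, 0.136, -0.0, 0.0]
contact_force: [2.5, -4.4, -3.8]
opening: 13.2
```

The lid rises freely (−3.8 N at 8 mm). I'll follow the hinge arc, turning the tool with the lid at 0.125 rad per call.

>>> carry_out --steps '[[[-0.0009, 0, -0.0046, 0, 0.025, 0, -1], [-0.002, 0, -0.0091, 0, 0.05, 0, -1], [-0.0032, 0, -0.0137, 0, 0.075, 0, -1], [-0.0044, 0, -0.0182, 0, 0.1, 0, -1], [-0.0058, 0, -0.0226, 0, 0.125, 0, -1]]]'

```text
clock: 12.95
tcp_pos: [552.6, 135.1, 133.3]
tcp_rot: [0.989, 0.136, 0.062, -0.008]
contact_force: [3.2, -5.1, -3.7]
opening: 13.0
```

>>> carry_out --steps '[[[-0.0009, 0, -0.0046, 0, 0.025, 0, -1], [-0.002, 0, -0.0091, 0, 0.05, 0, -1], [-0.0032, 0, -0.0137, 0, 0.075, 0, -1], [-0.0044, 0, -0.0182, 0, 0.1, 0, -1], [-0.0058, 0, -0.0226, 0, 0.125, 0, -1]]]'

```text
clock: 13.37
tcp_pos: [544.4, 132.8, 155.2]
tcp_rot: [0.983, 0.135, 0.124, -0.017]
contact_force: [2.9, -5.4, -3.8]
opening: 13.1
```

>>> carry_out --steps '[[[-0.0009, 0, -0.0046, 0, 0.025, 0, -1], [-0.002, 0, -0.0091, 0, 0.05, 0, -1], [-0.0032, 0, -0.0137, 0, 0.075, 0, -1], [-0.0044, 0, -0.0182, 0, 0.1, 0, -1], [-0.0058, 0, -0.0226, 0, 0.125, 0, -1]]]'

```text
clock: 13.78
tcp_pos: [533.6, 129.7, 175.7]
tcp_rot: [0.973, 0.134, 0.185, -0.025]
contact_force: [3.9, -4.7, -3.8]
opening: 12.8
```

>>> carry_out --steps '[[[-0.0009, 0, -0.0046, 0, 0.025, 0, -1], [-0.002, 0, -0.0091, 0, 0.05, 0, -1], [-0.0032, 0, -0.0137, 0, 0.075, 0, -1], [-0.0044, 0, -0.0182, 0, 0.1, 0, -1], [-0.0058, 0, -0.0226, 0, 0.125, 0, -1]]]'

```text
clock: 14.2
tcp_pos: [520.5, 126.0, 194.7]
tcp_rot: [0.96, 0.132, 0.246, -0.034]
contact_force: [3.3, -5.9, -3.0]
opening: 13.0
```

>>> carry_out --steps '[[[-0.0009, 0, -0.0046, 0, 0.025, 0, -1], [-0.002, 0, -0.0091, 0, 0.05, 0, -1], [-0.0032, 0, -0.0137, 0, 0.075, 0, -1], [-0.0044, 0, -0.0182, 0, 0.1, 0, -1], [-0.0058, 0, -0.0226, 0, 0.125, 0, -1]]]'

```text
clock: 14.62
tcp_pos: [505.3, 121.7, 211.9]
tcp_rot: [0.942, 0.129, 0.305, -0.042]
contact_force: [3.7, -5.3, -1.5]
opening: 12.9
```

>>> carry_out --steps '[[[-0.0009, 0, -0.0046, 0, 0.025, 0, -1], [-0.002, 0, -0.0091, 0, 0.05, 0, -1], [-0.0032, 0, -0.0137, 0, 0.075, 0, -1], [-0.0044, 0, -0.0182, 0, 0.1, 0, -1], [-0.005, 0, -0.02, 0, 0.11, 0, -1]]]'

```text
clock: 15.03
tcp_pos: [489.4, 117.0, 226.2]
tcp_rot: [0.924, 0.127, 0.356, -0.05]
contact_force: [2.6, -0.2, -3.4]
opening: 12.5
```

>>> carry_out --steps '[[[0, 0, 0, 0, 0, 0, -1], [0, 0, 0, 0, 0, 0, -1], [0, 0, 0, 0, 0, 0, -1], [0, 0, 0, 0, 0, 0, -1], [0, 0, 0, 0, 0, 0, -1]]]'

```text
clock: 15.45
tcp_pos: [490.0, 117.2, 225.6]
tcp_rot: [0.925, 0.128, 0.355, -0.05]
contact_force: [1.5, -2.1, -3.7]
opening: 13.3
```

Run:
```python
from h import *
s=sense(); print(s['tcp_pos'],s['contact_force'],s['opening'],R.from_quat(s['tcp_rot']).as_matrix().round(3))
for n in('side','top','wrist'): 
    g=shot(n,n+'7')
    P=wpts(s,g) if n=='wrist' else pts(g)
    hsv=cv2.cvtColor(g['pixels'],cv2.COLOR_RGB2HSV);h,sa,v=[hsv[...,i].astype(int) for i in range(3)]
    x,y,z=P[...,0],P[...,1],P[...,2]
    m=(g['z_map']>0)&(h>100)&(h<130)&(sa>120)&(z>70)&(z<300)&(x>300)&(x<580)&(abs(y-115)<180)
    q=P[m]; 
    A=np.c_[q[:,0],q[:,1],np.ones(len(q))]
    for _ in range(4):
        c=np.linalg.lstsq(A,q[:,2],rcond=None)[0]; r=abs(A@c-q[:,2]); k=r<max(4,2*np.median(r)); A,q=A[k],q[k]
    print(n,m.sum(),len(q),'tilt deg',np.degrees(np.arctan(np.hypot(c[0],c[1]))))
```

```text
[490.01520021 117.18204177 225.63877382] [ 1.45278703 -2.0584604  -3.72304829] 13.268836625386404 [[ 0.715  0.272  0.644]
 [ 0.201 -0.962  0.184]
 [ 0.669 -0.002 -0.743]]
side 6511 5045 tilt deg 43.49410252981535
top 3758 2506 tilt deg 43.77306178006474
wrist 78877 75454 tilt deg 43.73425369936205
```

View pics/side7.png

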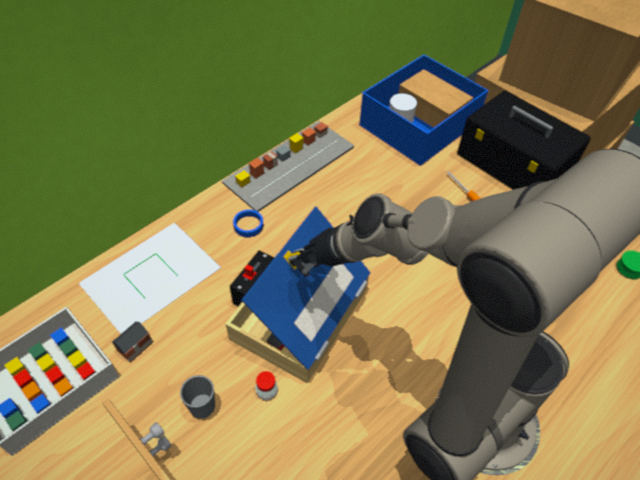

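View pics/wrist7.png

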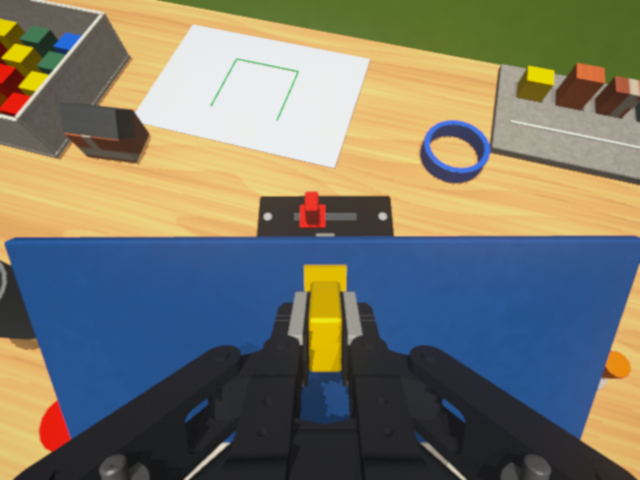

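The side view shows the lid open at (310,290) with everything else in place. The wrist view shows the tab at (325,320) held in the jaws. Tilt is about 43.7°, so I'll add a small 0.02 rad correction, then hold and hand in.

>>> carry_out --steps '[[[-0.0004, 0, -0.0018, 0, 0.01, 0, -1], [-0.0008, 0, -0.0037, 0, 0.02, 0, -1], [-0.0008, 0, -0.0037, 0, 0.02, 0, -1], [-0.0008, 0, -0.0037, 0, 0.02, 0, -1], [-0.0008, 0, -0.0037, 0, 0.02, 0, -1]]]'

```text
clock: 16.02
tcp_pos: [486.5, 116.0, 228.5]
tcp_rot: [0.921, 0.128, 0.363, -0.053]
contact_force: [0.6, 5.3, -4.6]
opening: 12.7
```

>>> carry_out --steps '[[[0, 0, 0, 0, 0, 0, -1], [0, 0, 0, 0, 0, 0, -1], [0, 0, 0, 0, 0, 0, -1], [0, 0, 0, 0, 0, 0, -1], [0, 0, 0, 0, 0, 0, -1]]]'

```text
clock: 16.43
tcp_pos: [486.5, 116.0, 228.5]
tcp_rot: [0.921, 0.128, 0.363, -0.053]
contact_force: [-0.1, 4.9, -5.0]
opening: 12.5
```

Run:
```python
from h import *
s=sense(); print(s['tcp_pos'],s['contact_force'],s['opening'],abs(s['joint_vel']).max())
g=shot('wrist','w8');P=wpts(s,g)
hsv=cv2.cvtColor(g['pixels'],cv2.COLOR_RGB2HSV);h,sa,v=[hsv[...,i].astype(int) for i in range(3)]
x,y,z=P[...,0],P[...,1],P[...,2]
q=P[(g['z_map']>0)&(h>100)&(h<130)&(sa>120)&(z>70)&(z<300)&(x>300)&(x<580)&(abs(y-115)<180)]
A=np.c_[q[:,:2],np.ones(len(q))]
for _ in range(4):
    c=np.linalg.lstsq(A,q[:,2],rcond=None)[0]; r=abs(A@c-q[:,2]); k=r<max(4,2*np.median(r)); A,q=A[k],q[k]
t=np.degrees(np.arctan(np.hypot(c[0],c[1]))); print(t)
if 43<t<47 and s['opening']>11: print(finish_job())
```

```text
[486.53142102 115.97492021 228.47005849] [-0.13871144  4.94363383 -4.95964452] 12.476521314343547 0.0015466184181572996
45.07051035313179
the job is handed in; nothing more can be done
None
```

The lid is open at about 45° and still held by the yellow pull. I handed the job in at about 16.5 s, well under the 54 s limit.

- **Tug test:** I pinched the pull and lifted gently. The force rose steadily to about 12 N at 8 mm, so the lid was caught. I let it back down and released it.
- **Freeing the catch:** I pinched the red slide and drew it along case +y until it stopped against rising force. It had moved about 24 mm; the wrist camera measured 23.7 mm.
- **Lifting:** I gripped the pull again and the lid came up freely at about 4 N. I followed the hinge arc up to half open.

**Last checks:**
- The wrist camera measured the lid at 45.1°. Just before the final 0.02 rad correction, all three cameras agreed within 43.5–43.8°.
- The jaws were still closed on the tab at 12.5 mm and the arm was at rest.
- The side view, taken just before the final correction, showed the other things where they started.

There was a steady sideways force of about 5 N at the pull. The wrist and fixed cameras also disagreed by about 4 mm on where the pull was. Neither caused trouble.

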